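# Gauge the rice-press plunger

## Task

Three rice-press plungers with white feet stand on the counter; only one is the right size, narrower than the wide green-lipped go slot of the stepped gauge but wider than its red no-go slot. Lower that one by its handle into the gauge, foot first, until it has passed the go slot and rests on the red no-go step, let it rest there a moment, then lift it out and stand it upright in the green-floored pass tray beside the gauge. Leave the too-small and the too-large plunger standing where they are.

Things in the scene. Friction and masses are not known exactly. Their poses are not given: they have to be found in the camera images.
- plunger_medium: The right-sized plunger: white plastic foot disc 46 mm in diameter and 24 mm high, about 100 g. Beech handle, 22 mm in diameter, from the foot's top to 80 mm height; grip it from above at about 65 mm height. All plungers are round, loose and upright on the counter, and differ only in foot diameter and weight. Origin: centre of the foot's underside, z up along the handle.
- plunger_small: Too-small plunger (would fall through the no-go slot as well): white foot disc 30 mm in diameter and 24 mm high. Same handle, height and origin as plunger_medium. Leave it alone.
- plunger_large: Too-large plunger (does not enter the go slot): white foot disc 66 mm in diameter and 24 mm high. Same handle, height and origin as plunger_medium. Leave it alone.
- gauge: Fixed slot gauge. Origin: underside, mid-slot; z up, x along the slot (open ends, 110 mm long), +y towards the pass tray. Go slot 56 mm wide, green 45-degree lips widen it to 76 at the top, z 60; red no-go step at z 30, slot 36 wide below it. Rails' outsides at y +-50. Pass tray on the same plate: centre x 0, y 155, inside 110 (x) by 140 (y), green floor z 8, white rim top z 22 (mm).
Things that resemble listed ones, but are neither listed nor needed, are in the scene too. What is shaped like the plunger_medium but black or turquoise is not meant.

How it is judged:
By the outcome, as a careful person would: the job done as asked, in the order asked, and still so for the second after the job is handed in, with the robot touching nothing.
It also fails if it takes over 42 s, if anything falls off the work surface, if the arm or the gripper's body presses on something with over 40 N, if the wrist force passes 120 N, or if a joint passes its speed limit or range.

## Robot

A 6-joint arm with a two-finger parallel gripper is mounted at the origin on the work surface. World frame = base frame: x ahead of the robot, y to its left, z up, the work surface at z = 0. Lengths are in m, angles in degrees, forces in N, time in s.
With the tool pointing down it reaches from about 0.375 to 0.9 m from the base axis. Payload 3.1 kg.
Tool frame: the origin (TCP) lies between the finger pads; the fingertips stand bot.tip_extent ahead of it and the grasp point (between the pads) lies 2 mm behind it (bot.tip_extent is the distance from the TCP to the fingertips, in m); z points along the fingers, y is the direction in which the jaws open and shut (so a half turn about z gives the same grasp; the last joint's range is limited). The gripper opens to 87 mm and grips with 3 to 60 N. Pads are 19 mm wide; open, the fingers measure 117 mm over their backs; the gripper's body (75 mm by 190 mm) begins 51 mm behind the grasp point.
Start: joints at [-84.024, 30.224, 82.088, -0, 67.689, -10.227], TCP at [0.174, -0.6, 0.24] pointing down, gripper open.
Joint ranges: [-176.69, 176.69], [-43.24, 126.21], [12.49, 139.97], [-82, 262], [0, 151.66], [-163.58, 163.58]. Speed limits (degrees/s): [159.86, 159.86, 180, 180, 180, 180].

## Interface

Orientations are given as a 3x3 rotation matrix whose columns are the frame's x, y, z axes.
In Python, from rig import bot, imaging, recognise, masks_of, mark_of gives the robot as it stands.
- The arm moves only by the tool send_rows, never from a script. Its argument "plan" is a list that holds one entry, the list of rows, each a list of 5 numbers: the shift along the world's x, y, z normalised to -1 to 1, where 1 is 0.03 m, then the turn about the world's z normalised to -1 to 1, where 1 is 0.1 rad, then the closure, from -1 (fully open) to 1 (shut). A call has 1 to 20 rows; each row shifts and turns the commanded pose from where the row before left it; what a row does not reach is not made up. A row lasts 1/10 s, in which the tool goes at most 50 mm and 8.59 degrees, less where a joint would pass 70% of its speed; a pose out of reach is approached as far as the arm can. A call with a number of a shift or a turn outside -1 to 1 is refused whole. A call with a gripper value outside its range is refused whole. The fingers move at their own pace and stop on an object; the grip force is fixed at half the most. Time passes only in rows, so rows that do not move let the fingers close. It gives the time, the measured TCP pose, the force and the opening at its end, in the units of the state.
- bot.read_state(): the state, without advancing time (a new reading comes with each control period).
- imaging.capture(name): name is "scene" or "side" or "wrist"; returns a dict with "img" (400x640x3 uint8, blue, green, red), "mtx" (3x3 intrinsics, pixels), "pose" (4x4, takes a point from camera to world coordinates); the wrist camera has in their place "T_tool_cam" (4x4, takes a point from camera to tool coordinates, whose origin is the TCP and whose axes are the flange's). Camera axes: x right, y down, z forward; pixel columns grow to the right and rows downward; lengths in m; the calibration is good to about 2 mm. A picture is of the moment at which its call begins: read the wrist's pose just before it. There is no depth.
- bot.hand_in(): hands the job in, once; it reports no verdict.
Trained networks look in the newest picture that a camera, given by its name, has taken for a name from the list of things; names that differ only in an ending like _2 or _b are one class to them, and where a whole thing is asked for, a point or a joint stands for the part that bears it (a point fixed in the world has none). Each returns a list of dicts, best first, with "conf" (0 to 1); they miss things now and then, are a little off and sometimes report something else, mostly with a low value. They report only what shows in the picture. A call takes as long as a camera call. They do not tell look-alikes from the thing itself.
- recognise(camera, target): "at" ([x, y, z] in m, in world coordinates, good to about 4 mm: the middle of the surface that is visible of it).
- masks_of(camera, target): "region" (400x640 bool, what is visible of it).
- mark_of(camera, target): "at" ([x, y, z] in m, in world coordinates, good to about 4 mm: a listed point, or the origin of a listed thing).
The state is a dict: "time_s": time; "joint_positions": joint angles; "qvel": joint speeds; "tau": joint torques, N m; "position": TCP position; "tcp_rot": TCP orientation; "force": force on the tool from outside, world axes, zero at the start; "moment": the same for the moment, N m; "opening": opening from 0.0 (shut) to 1.0 (fully open).
Only numpy, scipy, OpenCV 4.12 (cv2) and the standard library are available. Lean on these libraries where they do the work, as an engineer would, in place of code of your own. Each camera call takes 0.05 s, during which the arm holds its last target.

## Working session

There is one attempt and no reset: what is moved stays moved. The work goes in short steps, Python scripts to look and compute and a tool call to move; the robot and the scene stay as the last step left them, time stands still between calls to the robot, and variables do not carry over. Pictures are saved under pics/ and viewed, and the job is handed in when it is done.

Besides the shell and the picture viewer there is one more tool, called after "Emit:" by a JSON object that holds its "api" and its "payload", one argument or row to a line. send_rows: Moves the arm, as the interface text tells. Its arguments: {"type":"object","properties":{"plan":{"type":"array"}},"required":["plan"]}

```bash
mkdir -p pics
python3 - <<'E'
from rig import bot, imaging, recognise, masks_of, mark_of
import cv2
print(bot.read_state(), bot.tip_extent)
for c in ["scene","side"]:
    d=imaging.capture(c); cv2.imwrite(f"pics/{c}0.png",d["img"])
    for t in ["plunger_medium","plunger_small","plunger_large","gauge"]:
        print(c,t,[(round(r["conf"],2),r["at"]) for r in mark_of(c,t)])
E
```

```text
{'time_s': 0.0, 'joint_positions': array([-8.40243149e+01,  3.02795741e+01,  8.21565535e+01, -1.00651990e-03,
        6.76903112e+01, -1.02277680e+01]), 'qvel': array([ 0.07809012, -0.05279644, -0.03576842, -0.06093503, -0.01915194,
        0.09889197]), 'tau': array([-1.53075380e-03, -4.40052116e+01, -1.76592690e+01,  6.31341361e-02,
        5.82981447e-02, -1.83120655e-04]), 'position': array([ 0.1743498 , -0.59945493,  0.23856416]), 'tcp_rot': array([[ 9.60275050e-01,  2.79055134e-01, -2.45902989e-04],
       [ 2.79054989e-01, -9.60272619e-01,  2.19308969e-03],
       [ 3.75859030e-04, -2.17458977e-03, -9.99997565e-01]]), 'force': array([ 0.55824131,  0.69729723, -0.08290711]), 'moment': array([ 0.02356732,  0.02523577, -0.00889182]), 'opening': 1.0002802820378676} 0.017
scene plunger_medium [(0.92, [0.4714, -0.3417, -0.0012]), (0.89, [0.4617, -0.2532, -0.0016]), (0.8, [0.3702, -0.2706, -0.0017]), (0.8, [0.5553, -0.2972, -0.0005])]
scene plunger_small [(0.86, [0.6304, -0.3069, 0.0019])]
scene plunger_large [(0.63, [0.5948, -0.1515, 0.0031]), (0.19, [0.4572, -0.252, 0.0003])]
scene gauge [(0.93, [0.504, 0.0466, 0.0024])]
side plunger_medium [(0.85, [0.5538, -0.2958, -0.0023]), (0.82, [0.4741, -0.3436, -0.0009]), (0.72, [0.4588, -0.2532, 0.0002]), (0.66, [0.3715, -0.2705, 0.0006]), (0.52, [0.5067, 0.0503, 0.0022])]
side plunger_small [(0.97, [0.6276, -0.3066, -0.0002])]
side plunger_large [(0.92, [0.5949, -0.1592, 0.0014])]
side gauge [(0.77, [0.5071, 0.0479, -0.0027]), (0.39, [0.4613, -0.2521, 0.0034])]
```

View pics/scene0.png

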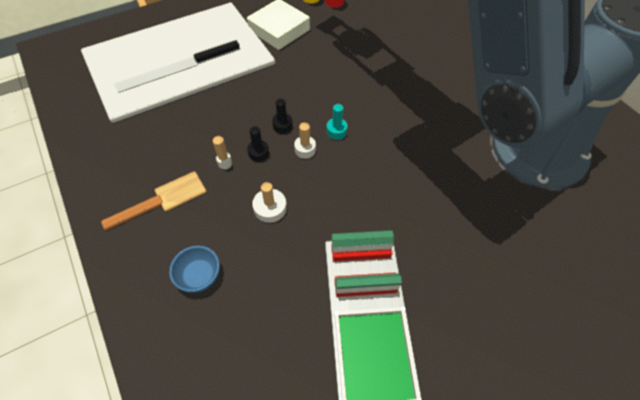

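View pics/side0.png

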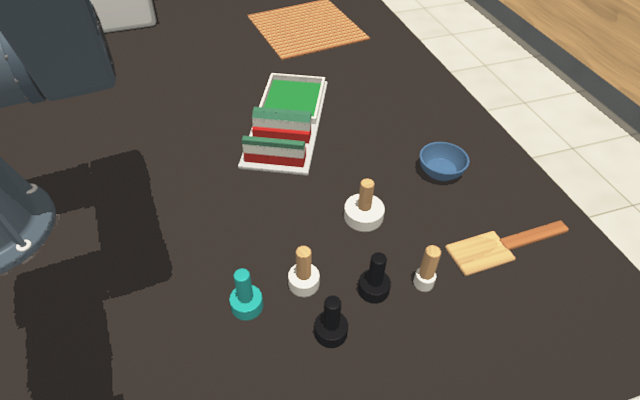

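The scene view shows these candidates:
- white-foot mid-size plunger at (305,145), the one I want
- small white at (223,155)
- large white at (268,203)
- black at (258,145) and (283,120)
- turquoise at (337,125)

The gauge is at (365,265), with its tray below. Next I'll check the choice in a close crop and measure the foot widths and the gauge yaw.

```bash
cat > h.py <<'E'
import numpy as np, cv2
from rig import bot, imaging, recognise, masks_of, mark_of
def campose(d,st=None):
    if "pose" in d: return d["pose"]
    T=np.eye(4);T[:3,:3]=st["tcp_rot"];T[:3,3]=st["position"]
    return T@d["T_tool_cam"]
def onplane(d,P,uv,z):
    uv=np.atleast_2d(np.array(uv,float)); r=np.c_[uv,np.ones(len(uv))]@np.linalg.inv(d["mtx"]).T@P[:3,:3].T
    return P[:3,3]+r*((z-P[2,3])/r[:,2])[:,None]
def proj(d,P,X):
    X=np.atleast_2d(X); c=(X-P[:3,3])@P[:3,:3]; p=c@d["mtx"].T; return p[:,:2]/p[:,2:]
def gmodel(x,y,yaw):
    c,s=np.cos(yaw),np.sin(yaw);R=np.array([[c,-s],[s,c]])
    segs=[]
    def rect(x0,x1,y0,y1,z):
        q=np.array([[x0,y0],[x1,y0],[x1,y1],[x0,y1]])/1000
        return np.c_[q@R.T+[x,y],np.full(4,z/1000)]
    return [rect(-55,55,-50,-38,60),rect(-55,55,38,50,60),rect(-55,55,-28,-18,30),rect(-55,55,18,28,30),rect(-55,55,85,225,22),rect(-55,55,85,225,8)]
E
python3 - <<'E'
from h import *
for c in ["scene","side"]:
    d=imaging.capture(c);P=d["pose"];im=d["img"];b,g,r=[im[...,i].astype(int) for i in range(3)]
    m=((g>110)&(r<90)&(b<110)).astype(np.uint8)
    n,l,s,_=cv2.connectedComponentsWithStats(m);k=1+s[1:,4].argmax()
    ct=max(cv2.findContours((l==k).astype(np.uint8),0,1)[0],key=len)[:,0]
    ct=ct[ct[:,1]<398]
    w=onplane(d,P,ct,0.008)[:,:2]
    print(c,"floor rect",cv2.minAreaRect((w*1000).astype(np.float32)))
    G=[0.505,0.048]
    for yaw in [0]:
        pass
    # white-ish feet widths
    for t in ["plunger_medium","plunger_small","plunger_large"]:
        for q in mark_of(c,t):
            u=proj(d,P,q["at"])[0]; print(t,u.round(),q["conf"].__round__(2),im[int(u[1])-3,int(u[0])])
    u,v=proj(d,P,[0.461,-0.253,0.03])[0].astype(int)
    cv2.imwrite(f"pics/crop_{c}.png",cv2.resize(im[v-60:v+60,u-90:u+90],None,fx=4,fy=4,interpolation=2))
E
```

```text
scene floor rect ((571.0311889648438, 186.63882446289062), (136.1028289794922, 106.45484924316406), 64.2653579711914)
plunger_medium [307. 150.] 0.83 [ 86 109 125]
plunger_medium [283. 126.] 0.64 [21 17 18]
plunger_medium [259. 154.] 0.63 [16 13 16]
plunger_medium [338. 131.] 0.62 [90 99 12]
plunger_small [223. 164.] 0.58 [ 93 114 127]
plunger_large [271. 209.] 0.61 [ 72 101 123]
side floor rect ((573.79052734375, 196.93711853027344), (123.16816711425781, 104.42153930664062), 64.20095825195312)
plunger_medium [248. 306.] 0.9 [183 197  74]
plunger_medium [332. 336.] 0.88 [45 44 45]
plunger_medium [302. 284.] 0.8 [239 244 245]
plunger_medium [373. 293.] 0.67 [44 43 45]
plunger_small [422. 288.] 0.76 [145 155 160]
plunger_large [362. 217.] 0.64 [236 242 244]
```

View pics/crop_side.png

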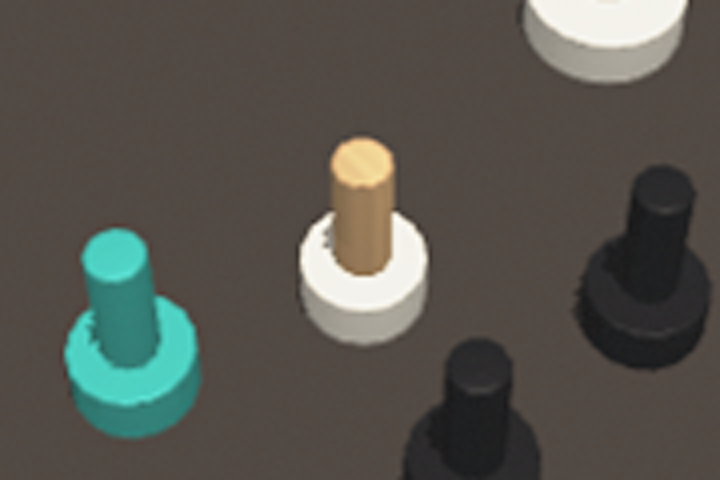

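The crop confirms it: white foot and beech handle at the centre, foot-to-handle width ratio about 130/62, or 2.1, which matches 46/22. Next I'll overlay the gauge model and triangulate the handle top.

```bash
python3 - <<'E'
from h import *
from scipy.optimize import least_squares
D={}
for c in ["scene","side"]:
    d=imaging.capture(c);P=d["pose"];im=d["img"];D[c]=d
    hsv=cv2.cvtColor(im,cv2.COLOR_BGR2HSV)
    u,v=proj(d,P,[0.461,-0.253,0.045])[0].astype(int)
    m=np.zeros(im.shape[:2],np.uint8);m[v-40:v+40,u-25:u+25]=1
    h=((hsv[...,1]>80)&(hsv[...,0]>5)&(hsv[...,0]<28)&(hsv[...,2]>90)).astype(np.uint8)*m
    n,l,s,ce=cv2.connectedComponentsWithStats(h);k=1+s[1:,4].argmax();ys,xs=np.nonzero(l==k)
    print(c,"handle px",s[k]); 
    # handle mid, at mean height 52mm
    print(onplane(d,P,[[xs.mean(),ys.mean()]],0.055))
    big=cv2.resize(im,None,fx=3,fy=3,interpolation=2)
    for q in gmodel(0.5045,0.048,np.radians(-25.8)):
        cv2.polylines(big,[np.int32(proj(d,P,q)*3+1)],True,(255,0,255),1)
    u,v=(proj(d,P,[0.53,0.1,0.03])[0]*3).astype(int)
    x0=max(0,u-300);y0=max(0,v-300)
    cv2.imwrite(f"pics/g_{c}.png",big[y0:y0+560,x0:x0+600])
E
python3 -c "
import cv2,numpy as np
a=cv2.imread('pics/g_scene.png');b=cv2.imread('pics/g_side.png');h=min(a.shape[0],b.shape[0]);i=np.hstack([a[:h],b[:h]]);cv2.imwrite('pics/gg.png',cv2.resize(i,None,fx=.66,fy=.66))"
```

```text
scene handle px [298 122  13  25 233]
[[ 0.46050247 -0.25847126  0.055     ]]
side handle px [295 245  17  35 484]
[[ 0.46082273 -0.25383871  0.055     ]]
```

View pics/gg.png

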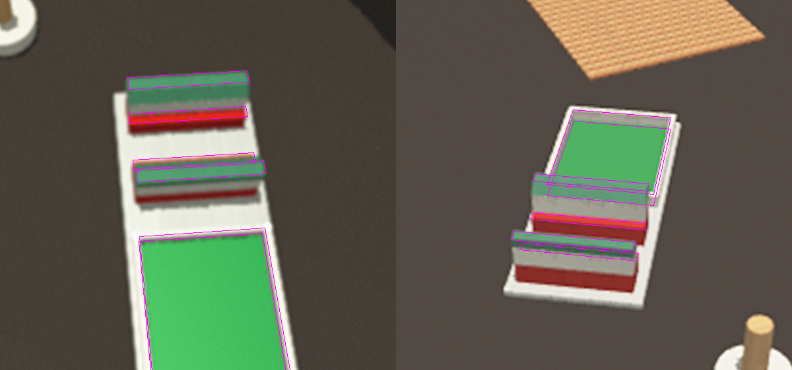

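The overlay matches the gauge in both views: origin about (0.5045, 0.048), yaw -25.8°. The handle is near (0.460, -0.256). I'll move above it and check with the wrist camera.

Emit:
{"api": "send_rows", "payload": {
  "plan": [
    [[0.79,0.95,-0.2,0.29,-1],[0.79,0.95,-0.2,0.29,-1],[0.79,0.95,-0.2,0.29,-1],[0.79,0.95,-0.2,0.29,-1],[0.79,0.95,-0.2,0.29,-1],[0.79,0.95,-0.2,0.29,-1],[0.79,0.95,-0.2,0.29,-1],[0.79,0.95,-0.2,0.29,-1],[0.79,0.95,-0.2,0.29,-1],[0.79,0.95,-0.2,0.29,-1],[0.79,0.95,-0.2,0.29,-1],[0.79,0.95,-0.2,0.29,-1],[0,0,0,0,-1],[0,0,0,0,-1],[0,0,0,0,-1]]
  ]
}}

```text
time_s: 2.5
position: [0.4587, -0.259, 0.1678]
tcp_rot: [[0.808, 0.589, 0.0], [0.589, -0.808, -0.001], [-0.0, 0.001, -1.0]]
force: [-0.0, -0.8, 0.1]
opening: 1.002
```

Run:
```python
from h import *
st=bot.read_state();d=imaging.capture("wrist");P=campose(d,st);im=d["img"].copy()
print(st["time_s"],st["position"],st["tcp_rot"].round(3).tolist(),P[:3,3])
for t in ["plunger_medium"]:
    for q in mark_of("wrist",t): print(q["conf"],q["at"])
    for q in recognise("wrist",t): print("rec",q["conf"],q["at"])
for z in (0,0.024,0.08):
    for X in ([0.460,-0.256,z],):
        cv2.circle(im,tuple(int(a) for a in proj(d,P,X)[0]),3,(255,0,255),1)
cv2.imwrite("pics/w1.png",im)
```

```text
2.5 [ 0.45867024 -0.25896376  0.16777761] [[0.808, 0.589, 0.0], [0.589, -0.808, -0.001], [-0.0, 0.001, -1.0]] [ 0.5165658  -0.21703325  0.31320078]
0.8 [0.4761, -0.3421, -0.0018]
0.73 [0.5595, -0.2946, 0.0033]
0.62 [0.3738, -0.2677, -0.0032]
rec 0.95 [0.553, -0.2829, 0.025]
rec 0.74 [0.4797, -0.3351, 0.0153]
rec 0.68 [0.3835, -0.2628, 0.0232]
rec 0.62 [0.4646, -0.2492, 0.024]
```

View pics/w1.png

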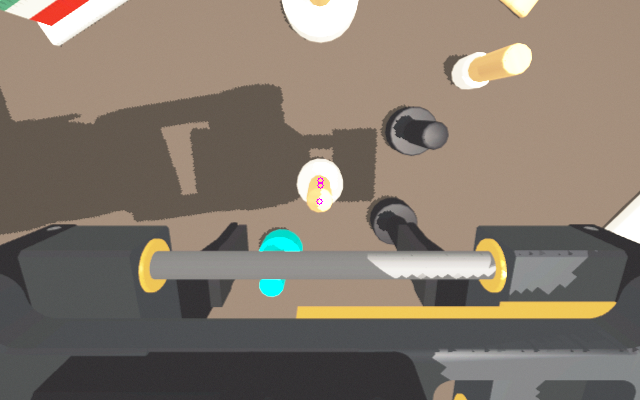

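The wrist view shows the white-foot plunger at (320,185), with the predicted base and handle top lying on it. The pads are clear of the black and turquoise look-alikes. I'll descend and grip.

Emit:
{"api": "send_rows", "payload": {
  "plan": [
    [[0.05,0.1,-0.7,0,-1],[0,0,-0.7,0,-1],[0,0,-0.7,0,-1],[0,0,-0.7,0,-1],[0,0,-0.7,0,-1],[0,0,0,0,-1],[0,0,0,0,-0.2],[0,0,0,0,0.2],[0,0,0,0,0.6],[0,0,0,0,1],[0,0,0,0,1],[0,0,0,0,1],[0,0,0,0,1],[0,0,0,0,1]]
  ]
}}

```text
time_s: 4.05
position: [0.4603, -0.2551, 0.0626]
tcp_rot: [[0.808, 0.59, 0.0], [0.59, -0.808, -0.0], [0.0, 0.0, -1.0]]
force: [-0.5, 0.1, -0.1]
opening: 0.359
```

Emit:
{"api": "send_rows", "payload": {
  "plan": [
    [[0,0,0,0,1],[0,0,0,0,1],[0,0,0,0,1],[0,0,0,0,1],[0,0,0,0,1]]
  ]
}}

```text
time_s: 4.55
position: [0.4603, -0.2551, 0.0625]
tcp_rot: [[0.808, 0.59, -0.0], [0.59, -0.808, 0.0], [-0.0, -0.0, -1.0]]
force: [-1.0, 0.3, 0.0]
opening: 0.243
```

It's gripped: an opening of 0.243 is about 21 mm. Now I'll lift.

Emit:
{"api": "send_rows", "payload": {
  "plan": [
    [[0,0,0,0,1],[0,0,0.3,0,1],[0,0,0.7,0,1],[0,0,0.9,0,1],[0,0,0.9,0,1],[0,0,0.9,0,1],[0,0,0.3,0,1],[0,0,0,0,1],[0,0,0,0,1]]
  ]
}}

```text
time_s: 5.45
position: [0.4598, -0.2547, 0.1819]
tcp_rot: [[0.808, 0.59, -0.001], [0.59, -0.808, 0.001], [-0.0, -0.001, -1.0]]
force: [0.1, -0.5, -2.0]
opening: 0.243
```

Run:
```python
from h import *
s=bot.read_state();print(s["force"],s["opening"],s["position"])
i=[]
for c in ["scene","side"]:
    d=imaging.capture(c);P=d["pose"]
    u,v=proj(d,P,[0.46,-0.255,0.13])[0].astype(int);v=max(v,80);i.append(cv2.resize(d["img"][v-80:v+80,u-65:u+65],None,fx=3,fy=3,interpolation=2))
cv2.imwrite("pics/l.png",np.hstack(i))
```

```text
[ 0.10307997 -0.51368765 -1.98377338] 0.2427095525635812 [ 0.45976881 -0.25467461  0.18189899]
```

View pics/l.png

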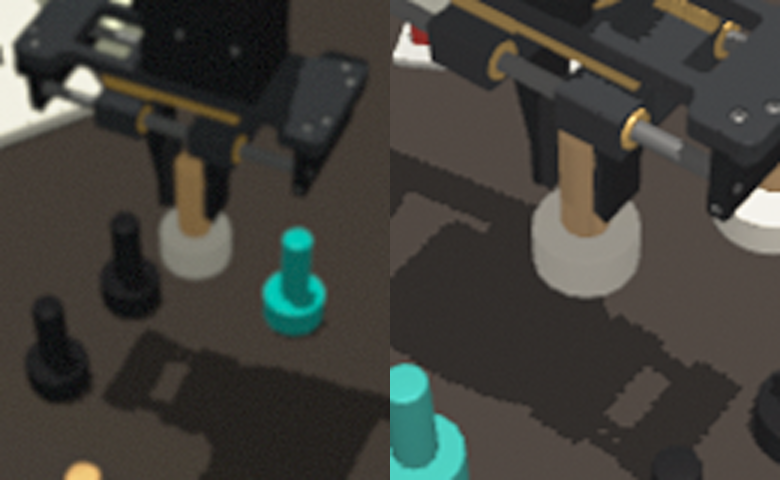

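It hangs upright in the grip, as both views show. I'll carry it over the gauge with the jaws along the slot.

Emit:
{"api": "send_rows", "payload": {
  "plan": [
    [[0.12,0.84,0,0.41,1],[0.12,0.84,0,0.41,1],[0.12,0.84,0,0.41,1],[0.12,0.84,0,0.41,1],[0.12,0.84,0,0.41,1],[0.12,0.84,0,0.41,1],[0.12,0.84,0,0.41,1],[0.12,0.84,0,0.41,1],[0.12,0.84,0,0.41,1],[0.12,0.84,0,0.41,1],[0.12,0.84,0,0.41,1],[0.12,0.84,0,0.41,1],[0,0,0,0,1],[0,0,0,0,1],[0,0,0,0,1],[0,0,0,0,1]]
  ]
}}

```text
time_s: 7.15
position: [0.5034, 0.0464, 0.1822]
tcp_rot: [[0.435, 0.901, -0.001], [0.901, -0.435, -0.0], [-0.0, -0.001, -1.0]]
force: [0.2, 0.3, -1.6]
opening: 0.241
```

Run:
```python
from h import *
st=bot.read_state();print(st["position"],np.degrees(np.arctan2(*st["tcp_rot"][[1,0],1])))
i=[]
for c in ["scene","side","wrist"]:
    d=imaging.capture(c);P=campose(d,st);im=cv2.resize(d["img"],None,fx=3,fy=3,interpolation=2)
    for q in gmodel(0.5045,0.048,np.radians(-25.8)): cv2.polylines(im,[np.int32(proj(d,P,q)*3+1)],True,(255,0,255),1)
    if c=="wrist": cv2.imwrite("pics/w2.png",cv2.resize(im,(800,500)));continue
    u,v=(proj(d,P,[0.5045,0.048,0.08])[0]*3).astype(int);v=max(v,240);i.append(im[v-240:v+240,u-195:u+195])
cv2.imwrite("pics/g2.png",np.hstack(i))
```

```text
[0.50336537 0.04636455 0.18219998] -25.755536881375317
```

View pics/g2.png

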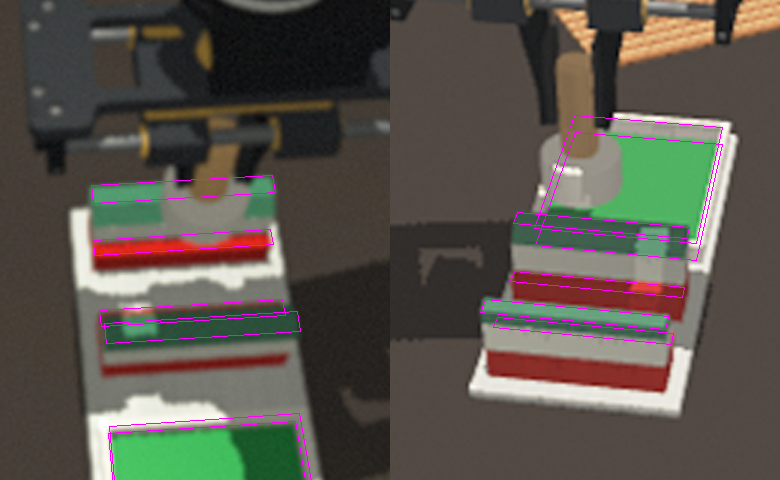

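View pics/w2.png

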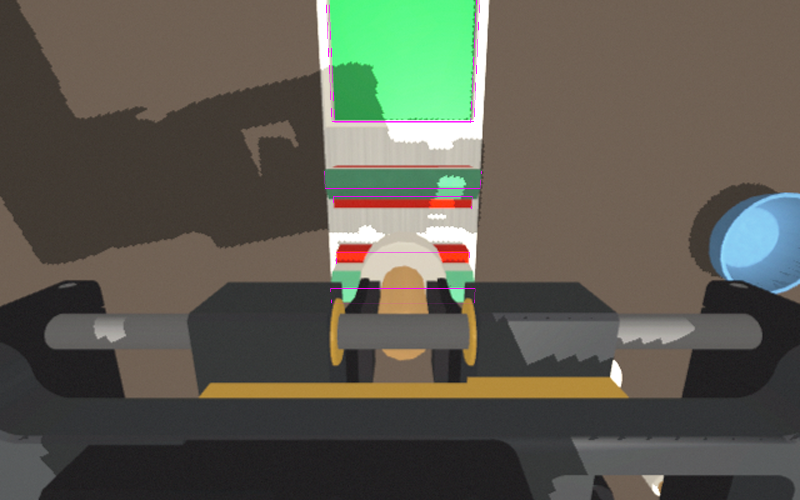

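Run:
```python
from h import *
st=bot.read_state();d=imaging.capture("wrist");P=campose(d,st)
im=cv2.resize(d["img"][80:260,230:410],None,fx=3.3,fy=3.3,interpolation=0)
c,s=np.cos(np.radians(-25.8)),np.sin(np.radians(-25.8))
def W(x,y,z): return [0.5045+(c*x-s*y)/1e3,0.048+(s*x+c*y)/1e3,z/1e3]
for y,z,col in [(50,60,(255,0,255)),(38,60,(255,0,0)),(28,50,(0,255,255)),(28,30,(255,255,0)),(18,30,(0,0,0)),(-28,30,(255,255,0)),(-18,30,(0,0,0)),(-28,50,(0,255,255))]:
    p=(proj(d,P,[W(-62,y,z),W(62,y,z)])-[230,80])*3.3
    cv2.polylines(im,[np.int32(p)],False,col,1)
cv2.imwrite("pics/w3.png",im)
```

```text
(no output)
```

View pics/w3.png

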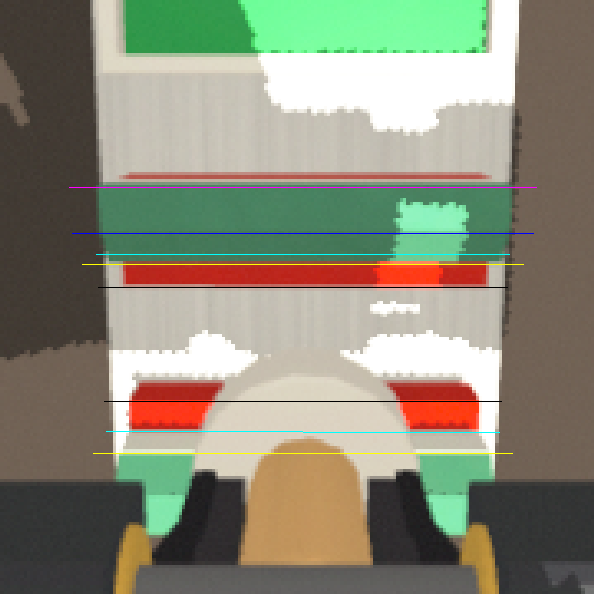

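The wrist overlay matches the rail, lip and step edges within about 1 px. I'll centre on the slot and lower to just above the lips.

Emit:
{"api": "send_rows", "payload": {
  "plan": [
    [[0.04,0.05,-0.4,0,1],[0,0,-0.6,0,1],[0,0,-0.6,0,1],[0,0,-0.2,0,1],[0,0,0,0,1],[0,0,0,0,1],[0,0,0,0,1]]
  ]
}}

```text
time_s: 8.05
position: [0.5053, 0.0487, 0.1292]
tcp_rot: [[0.433, 0.901, 0.002], [0.901, -0.433, -0.0], [0.001, 0.001, -1.0]]
force: [-0.1, 1.3, -0.6]
opening: 0.246
```

Run:
```python
from h import *
st=bot.read_state();print(st["position"],st["force"])
p=st["position"];zb=p[2]-0.0628
i=[]
a=np.linspace(0,2*np.pi,40)
for c in ["side","wrist"]:
    d=imaging.capture(c);P=campose(d,st);im=cv2.resize(d["img"],None,fx=3,fy=3,interpolation=2)
    for z in (zb,zb+.024):
        X=np.c_[p[0]+.023*np.cos(a),p[1]+.023*np.sin(a),np.full(40,z)]
        cv2.polylines(im,[np.int32(proj(d,P,X)*3+1)],True,(255,0,255),1)
    u,v=(proj(d,P,[p[0],p[1],zb+.01])[0]*3).astype(int);v=max(v,200);i.append(im[v-200:v+200,u-195:u+195])
cv2.imwrite("pics/g3.png",np.hstack(i))
```

```text
[0.50533218 0.04872738 0.1291748 ] [-0.09624531  1.30800997 -0.60331705]
```

View pics/g3.png

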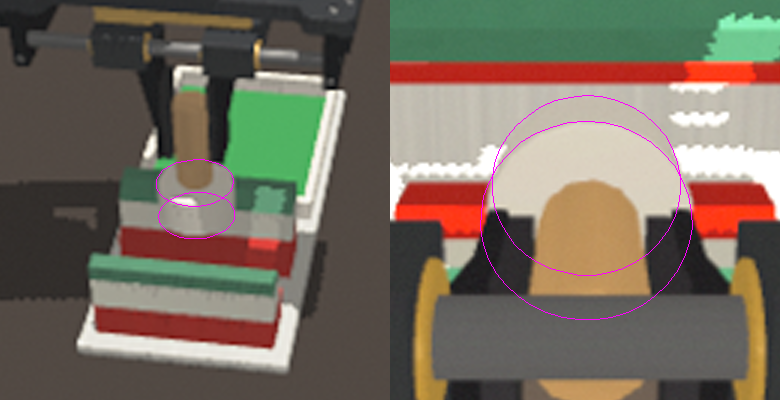

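The projected foot circles lie on the actual foot in both views, centred between the rails. I'll lower slowly into the slot.

Emit:
{"api": "send_rows", "payload": {
  "plan": [
    [[-0.02,-0.02,-0.2,0,1],[0,0,-0.2,0,1],[0,0,-0.2,0,1],[0,0,-0.2,0,1],[0,0,-0.2,0,1],[0,0,-0.1,0,1],[0,0,0,0,1],[0,0,0,0,1]]
  ]
}}

```text
time_s: 8.95
position: [0.5042, 0.0482, 0.0955]
tcp_rot: [[0.433, 0.901, -0.0], [0.901, -0.433, 0.0], [-0.0, -0.0, -1.0]]
force: [-0.0, -0.2, -1.3]
opening: 0.245
```

Emit:
{"api": "send_rows", "payload": {
  "plan": [
    [[0,0,-0.05,0,1],[0,0,-0.04,0,1],[0,0,0,0,1],[0,0,0,0,1]]
  ]
}}

```text
time_s: 9.35
position: [0.5042, 0.0482, 0.0929]
tcp_rot: [[0.433, 0.901, 0.0], [0.901, -0.433, -0.0], [0.0, 0.0, -1.0]]
force: [0.7, -0.0, -1.2]
opening: 0.242
```

Emit:
{"api": "send_rows", "payload": {
  "plan": [
    [[0,0,-0.03,0,1],[0,0,0,0,1],[0,0,0,0,1]]
  ]
}}

```text
time_s: 9.65
position: [0.5043, 0.0482, 0.0924]
tcp_rot: [[0.433, 0.901, 0.001], [0.901, -0.433, -0.0], [0.0, 0.001, -1.0]]
force: [-0.4, 0.5, 3.4]
opening: 0.239
```

Contact: the upward force rose to +3.4 N at the height expected for the step. I'll open the jaws a little so the plunger rests freely, and look.

Emit:
{"api": "send_rows", "payload": {
  "plan": [
    [[0,0,0,0,1],[0,0,0,0,1],[0,0,0,0,0.3],[0,0,0,0,0.1],[0,0,0,0,0],[0,0,0,0,0],[0,0,0,0,0],[0,0,0,0,0],[0,0,0,0,0],[0,0,0,0,0],[0,0,0,0,0],[0,0,0,0,0]]
  ]
}}

```text
time_s: 10.85
position: [0.5041, 0.0481, 0.0919]
tcp_rot: [[0.433, 0.901, -0.0], [0.901, -0.433, -0.0], [-0.0, -0.0, -1.0]]
force: [0.7, 0.1, 0.7]
opening: 0.499
```

Run:
```python
from h import *
st=bot.read_state();print(st["position"],st["force"],st["opening"])
p=[0.5045,0.048]
i=[]
a=np.linspace(0,2*np.pi,40)
for c in ["scene","side"]:
    d=imaging.capture(c);P=campose(d,st);im=cv2.resize(d["img"],None,fx=3,fy=3,interpolation=2)
    for z,r in ((.03,.023),(.054,.023),(.11,.011)):
        X=np.c_[p[0]+r*np.cos(a),p[1]+r*np.sin(a),np.full(40,z)]
        cv2.polylines(im,[np.int32(proj(d,P,X)*3+1)],True,(255,0,255),1)
    u,v=(proj(d,P,[p[0],p[1],.05])[0]*3).astype(int);v=max(v,200);i.append(im[v-200:v+200,u-195:u+195])
cv2.imwrite("pics/g4.png",np.hstack(i))
```

```text
[0.50411834 0.04814484 0.09194382] [0.71329083 0.13828408 0.73739856] 0.49853254147507164
```

View pics/g4.png

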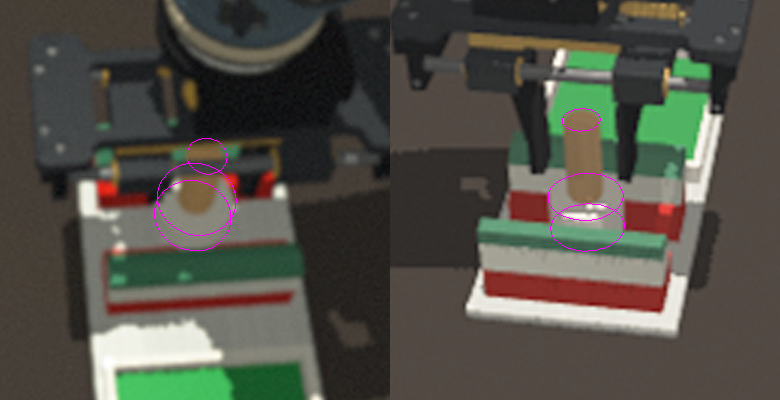

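The plunger stands free and upright at the step height: the circles drawn for z 30 mm match it in both views. I'll let it rest a bit longer, then regrip and lift.

Emit:
{"api": "send_rows", "payload": {
  "plan": [
    [[0,0,0,0,0],[0,0,0,0,0],[0,0,0,0,0],[0,0,0,0,0],[0,0,0,0,0],[0,0,0,0,0.3],[0,0,0,0,0.6],[0,0,0,0,1],[0,0,0,0,1],[0,0,0,0,1],[0,0,0,0,1],[0,0,0,0,1],[0,0,0,0,1],[0,0,0,0,1],[0,0,0,0,1]]
  ]
}}

```text
time_s: 12.45
position: [0.5041, 0.0482, 0.092]
tcp_rot: [[0.433, 0.901, 0.0], [0.901, -0.433, -0.0], [-0.0, 0.0, -1.0]]
force: [0.4, 0.3, 0.3]
opening: 0.244
```

Emit:
{"api": "send_rows", "payload": {
  "plan": [
    [[0,0,0.1,0,1],[0,0,0.3,0,1],[0,0,0.5,0,1],[0,0,0.6,0,1],[0,0,0.6,0,1],[0,0,0.6,0,1],[0,0,0.4,0,1],[0,0,0,0,1],[0,0,0,0,1]]
  ]
}}

```text
time_s: 13.35
position: [0.504, 0.0482, 0.1853]
tcp_rot: [[0.433, 0.901, 0.001], [0.901, -0.433, -0.0], [0.0, 0.001, -1.0]]
force: [0.4, -0.5, -1.6]
opening: 0.244
```

Lifted, with the weight back on the gripper. Next, over to the tray centre at about (0.572, 0.188) and part of the way down.

Emit:
{"api": "send_rows", "payload": {
  "plan": [
    [[0.28,0.58,0,0,1],[0.28,0.58,0,0,1],[0.28,0.58,0,0,1],[0.28,0.58,0,0,1],[0.28,0.58,0,0,1],[0.28,0.58,0,0,1],[0.28,0.58,0,0,1],[0.28,0.58,0,0,1],[0,0,-0.6,0,1],[0,0,-0.8,0,1],[0,0,-0.8,0,1],[0,0,-0.6,0,1],[0,0,-0.4,0,1],[0,0,0,0,1],[0,0,0,0,1]]
  ]
}}

```text
time_s: 14.85
position: [0.5714, 0.1874, 0.0888]
tcp_rot: [[0.433, 0.901, -0.0], [0.901, -0.433, -0.0], [-0.0, -0.0, -1.0]]
force: [0.1, -0.5, -1.2]
opening: 0.245
```

Run:
```python
from h import *
st=bot.read_state();print(st["position"],st["force"],st["opening"])
d=imaging.capture("side");P=d["pose"];u,v=proj(d,P,[.56,.15,.03])[0].astype(int);v=max(v,75)
cv2.imwrite("pics/t1.png",cv2.resize(d["img"][v-75:v+75,u-90:u+90],None,fx=4,fy=4,interpolation=2))
```

```text
[0.57140473 0.18735047 0.08879482] [ 0.13504408 -0.5258083  -1.23872116] 0.24519006110656472
```

View pics/t1.png

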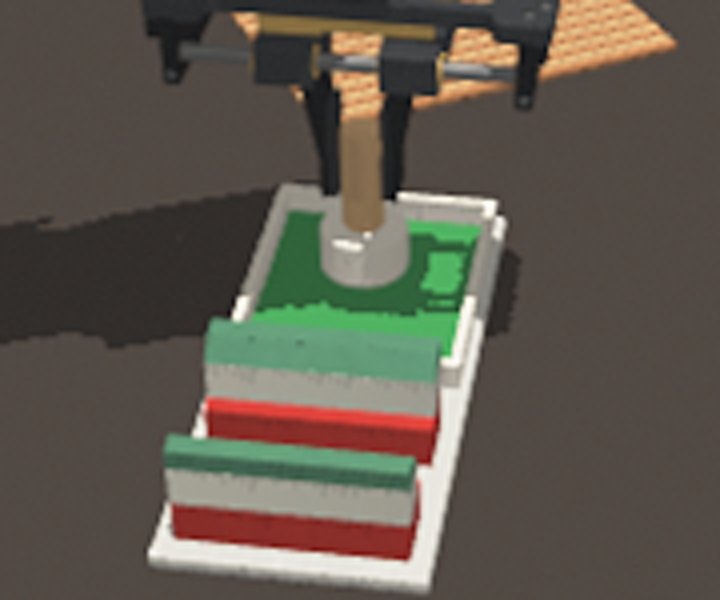

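The plunger hangs upright over the tray's green floor, about 19 mm above it, clear of the rim. Lowering to contact.

Emit:
{"api": "send_rows", "payload": {
  "plan": [
    [[0,0,-0.2,0,1],[0,0,-0.2,0,1],[0,0,-0.15,0,1],[0,0,-0.05,0,1],[0,0,0,0,1],[0,0,0,0,1]]
  ]
}}

```text
time_s: 15.5
position: [0.5714, 0.1874, 0.0709]
tcp_rot: [[0.433, 0.901, 0.0], [0.901, -0.433, 0.0], [0.0, -0.0, -1.0]]
force: [0.2, -1.2, -1.3]
opening: 0.242
```

Emit:
{"api": "send_rows", "payload": {
  "plan": [
    [[0,0,-0.04,0,1],[0,0,0,0,1],[0,0,0,0,1]]
  ]
}}

```text
time_s: 15.8
position: [0.5717, 0.1874, 0.07]
tcp_rot: [[0.433, 0.901, 0.001], [0.901, -0.433, 0.0], [0.0, 0.001, -1.0]]
force: [0.2, -0.2, 0.3]
opening: 0.242
```

Just at contact: the force has gone from -1.3 N to +0.3 N. I'll open gently, then go up.

Emit:
{"api": "send_rows", "payload": {
  "plan": [
    [[0,0,-0.01,0,1],[0,0,0,0,1],[0,0,0,0,0.3],[0,0,0,0,0.1],[0,0,0,0,-0.2],[0,0,0,0,-0.2],[0,0,0,0,-0.2],[0,0,0,0,-0.2],[0,0,0,0,-0.2]]
  ]
}}

```text
time_s: 16.7
position: [0.5713, 0.1874, 0.0694]
tcp_rot: [[0.433, 0.901, -0.0], [0.901, -0.433, -0.0], [-0.0, -0.0, -1.0]]
force: [0.4, -0.2, 0.1]
opening: 0.592
```

Emit:
{"api": "send_rows", "payload": {
  "plan": [
    [[0,0,0.2,0,-0.2],[0,0,0.5,0,-0.2],[0,0,0.8,0,-0.2],[0,0,0.8,0,-0.2],[0,0,0.8,0,-0.2],[0,0,0.8,0,-0.2],[0,0,0.8,0,-0.2],[0,0,0,0,-0.2],[0,0,0,0,-0.2],[0,0,0,0,-0.2]]
  ]
}}

```text
time_s: 17.7
position: [0.5704, 0.1872, 0.2097]
tcp_rot: [[0.433, 0.901, -0.002], [0.901, -0.433, -0.0], [-0.001, -0.002, -1.0]]
force: [0.1, 0.3, 0.7]
opening: 0.605
```

Run:
```python
from h import *
st=bot.read_state();print(st["time_s"],st["position"],st["force"],st["opening"])
a=np.linspace(0,2*np.pi,40)
for c in ["scene","side"]:
    d=imaging.capture(c);P=d["pose"]
    cv2.imwrite(f"pics/end_{c}.png",d["img"])
    for t in ["plunger_medium","plunger_small","plunger_large"]: print(c,t,[(round(q["conf"],2),q["at"]) for q in mark_of(c,t)])
```

```text
17.7 [0.57043758 0.18721737 0.20974274] [0.13223025 0.33645791 0.73889018] 0.6045596073250652
scene plunger_medium [(0.83, [0.3695, -0.2684, 0.0021]), (0.72, [0.4712, -0.3402, -0.0008]), (0.72, [0.5523, -0.2993, -0.0009]), (0.66, [0.572, 0.1861, 0.0073])]
scene plunger_small [(0.77, [0.6296, -0.3051, 0.0006])]
scene plunger_large [(0.68, [0.595, -0.1529, 0.0009])]
side plunger_medium [(0.77, [0.5525, -0.3007, -0.0014]), (0.68, [0.63, -0.3083, -0.0033]), (0.6, [0.474, -0.3424, -0.0013]), (0.55, [0.3747, -0.2672, -0.0008])]
side plunger_small []
side plunger_large [(0.59, [0.5918, -0.1612, 0.0023])]
```

View pics/end_side.png

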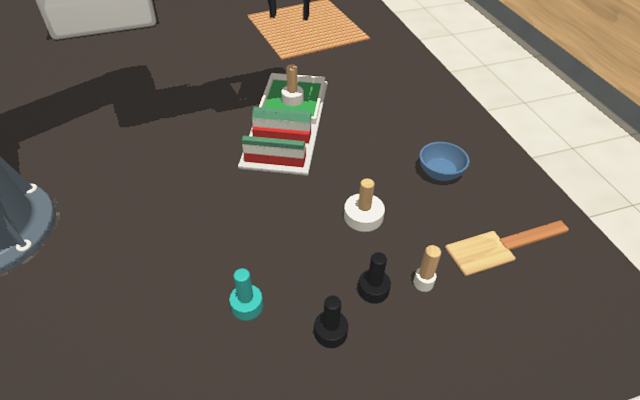

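View pics/end_scene.png

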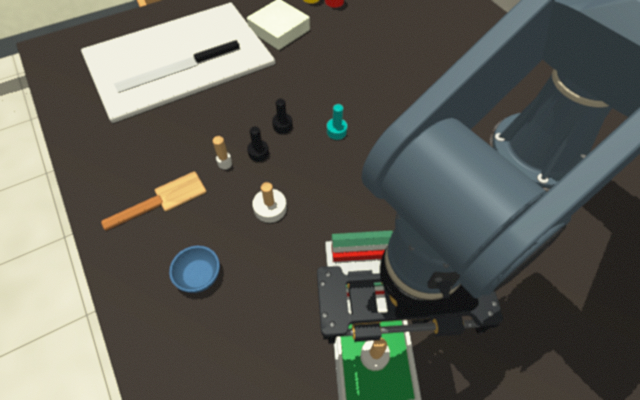

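In the side view the plunger stands upright in the tray at (292,90), clear of the gripper. In the scene view it is at (377,352). The small, large, black and turquoise plungers haven't moved.

```bash
python3 -c "
from rig import bot
print(bot.hand_in())"
```

```text
the job is handed in; nothing more can be done
None
```

The medium plunger has been gauged and now stands upright in the pass tray. I handed the job in at about 18 s of the 42 s allowed.

- **Gauging:** I gripped it by the handle and lowered it through the go slot until it touched the red step, where the force rose to +3.4 N at the expected height. I then opened the jaws and let it stand there freely for about a second before regripping and lifting it out.
- **Placing:** I set it down near the tray centre, released it and raised the gripper clear.
- **Last checks:** Both fixed cameras show it standing in the tray. The scene camera's network puts it at (0.572, 0.186, 0.007), against a target of about (0.572, 0.188, 0.008). The small and large plungers stand where they did at the start, as do the black and turquoise ones. The highest force in the readings after each move was about 3.5 N.
- **Disagreements:** In the last side view, the network missed the plunger in the tray and labelled the small plunger "medium". The picture itself shows both where they should be.

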